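# Take the pot off its stand

### The arm

A 7-joint arm with a two-finger parallel gripper is mounted at the origin on a cart in front of the work surface, level with it; the furniture and walls round the work are solid. World frame = base frame: x ahead of the robot, y to its left, z up, the work surface at z = 0. Lengths are in m, angles in degrees, forces in N, time in s.
With the tool pointing down it reaches from about 0.4 to 0.85 m from the base axis. Payload 4.5 kg.
Tool frame: the origin (TCP) lies midway between the tips of the shut fingers; the grasp point (between the pads) lies 19 mm behind it; z points along the fingers, y is the line along which they close (so a half turn about z gives the same grasp; the last joint's range is limited). The gripper opens to 88 mm and grips with 3 to 60 N. Pads are 18 mm wide; open, the fingers measure 123 mm over their backs; the gripper's body (75 mm by 187 mm) begins 45 mm behind the grasp point.
Start: joints at [66.394, 39.483, -11.15, 89.685, 9.013, 51.709, -12.324], TCP at [0.27, -0.564, 0.239] pointing down, gripper open.
Joint ranges: [-172.22, 172.22], [-26.19, 119.32], [-84.43, 86.54], [7.71, 146.69], [-57.33, 237.33], [2.42, 119.75], [-152.13, 152.13]. Speed limits (degrees/s): [147.25, 147.25, 180, 180, 180, 180, 180].

### API

Orientations are given as a 3x3 rotation matrix whose columns are the frame's x, y, z axes.
In Python, from workcell import r, get_image, models gives the robot as it stands. The module is installed in compiled form; this text tells all that it offers.
- The arm moves only by the shell command python3 -m inch 'ROWS'. ROWS is JSON, a list that holds one entry, the list of rows, each a list of 7 numbers: the shift along the tool's x, y, z in cm, then the turn, a rotation vector about the tool's x, y, z in degrees, then the opening, from 0 (shut) to 1 (fully open). A call has exactly 10 rows; each row is the pose to reach, as a shift and turn from the pose commanded when the call began, along the tool's axes at that moment; what a row does not reach only later rows make up. A row lasts 1/12 s, in which the tool goes at most 41.7 mm and 7.16 degrees, less where a joint would pass 70% of its speed; a pose out of reach is approached as far as the arm can. A call with a gripper value outside its range is refused whole. The fingers move at their own pace and stop on an object; the grip force is fixed at half the most. Time passes only in rows, so rows that repeat a pose let the fingers close, or fill a call up. It gives the time, the measured TCP pose, the force, the opening and the grip force at its end, in the units of the state.
- r.read_state(): the state, without advancing time (a new reading comes with each control period).
- get_image(name): name is "scene" or "side" or "wrist"; returns a dict with "img" (384x512x3 uint8, red, green, blue), "z_map" (384x512 float32, m along the optical axis (not along the pixel's ray), 0 where there is no reading), "mtx" (3x3 intrinsics, pixels), "xyz" and "rotation" of the camera in the world; the wrist camera has in their place "hand_eye" (4x4, takes a point from camera to tool coordinates, whose origin is the TCP and whose axes are the flange's). Camera axes: x right, y down, z forward; pixel columns grow to the right and rows downward; lengths in m; the calibration is good to about 2 mm. A picture is of the moment at which its call begins: read the wrist's pose just before it.
- r.finish_job(): hands the job in; it is judged then, once.
Trained networks look in the newest picture that a camera, given by its name, has taken for a name from the list of things; names that differ only in an ending like _2 or _b are one class to them, and where a whole thing is asked for, a point or a joint stands for the part that bears it (a point fixed in the world has none). Each returns a list of dicts, best first, with "score" (0 to 1); they miss things now and then, are a little off and sometimes report something else, mostly with a low value. They report only what shows in the picture. A call takes as long as a camera call. They do not tell look-alikes from the thing itself.
- models.outline_of(camera, query): "mask" (384x512 bool, what is visible of it) and "pixel" ([row, column] in pixels, amid what is visible of it).
The state is a dict: "time_s": time; "joint_pos": joint angles; "dq": joint speeds; "joint_efforts": joint torques, N m; "position": TCP position; "tcp_rot": TCP orientation; "wrist_force": force on the tool from outside, world axes, zero at the start; "torque": the same for the moment, N m; "grip_width": finger opening in m; "gripper_force": force on a finger pad.
Only numpy, scipy, OpenCV 4.12 (cv2) and the standard library are available. Lean on these libraries where they do the work, as an engineer would, in place of code of your own. Each camera call takes 0.05 s, during which the arm holds its last target. There are 200 camera calls.

### The job

Take the wide steel pot off the three-legged stand by its handle and set it down upright in the middle of the round cork mat, then let go. Keep it upright on the way and lower it onto the mat rather than dropping it; leave the slimmer, taller pot that stands on the bench where it is.

Things in the scene. Friction and masses are not known exactly. Their poses are not given: they have to be found in the camera images.
- kettle_grip (a point): Middle of the handle of the wide pot: open steel pot, 80 mm across, 75 mm high, 0.25 to 0.45 kg, starting on the stand. Its stiff upright bail (does not swing) carries a level black sleeve 18 mm thick, 56 mm long, its axis 125 mm above the pot's underside and 50 mm above the rim. The point lies on that axis and on the pot's centre line; its y runs along the sleeve, z up.
- stand_seat (a point): Centre of the upper face of the floor of the fixed three-legged dark steel stand, 60 mm above the bench, where the pot's underside rests. The floor is a round dish about 100 mm across with a rim 6 mm higher than the floor, so the pot must be lifted to leave it. z up.
- mat_top (a point): Centre of the top face of the round cork mat lying fixed on the bench, 130 mm across and 6 mm thick: this point is 6 mm above the bench. z up.
- slim_pot_grip (a point): Centre of the handle grip of the other, slimmer steel pot, which is loose, stands on the bench and must be left alone: 64 mm across, 92 mm high, same kind of bail with a black sleeve 135 mm above its underside. y axis along the sleeve, z up.
Not all that is in view belongs to the job. Leave any pink or red look-alike of the part that bears kettle_grip alone.

How it is judged:
By the outcome, as a careful person would: the job done as asked, in the order asked, and still so for the second after the job is handed in, with the robot touching nothing.
It also fails if it takes over 42 s, if anything falls off the work surface, if the arm or the gripper's body presses on something with over 40 N, if the wrist force passes 120 N, or if a joint passes its speed limit or range.

## Working session

There is one attempt and no reset: what is moved stays moved. The work goes in short steps, Python scripts to look and compute and a shell command to move; the robot and the scene stay as the last step left them, time stands still between calls to the robot, and variables do not carry over. Pictures are saved under pics/ and viewed, at most 10 in all, crops included, and the job is handed in when it is done.

```bash
mkdir -p pics
cat > h.py <<'E'
import numpy as np, cv2
from workcell import r, get_image, models
def cam(n):
    s=r.read_state(); d=get_image(n)
    if 'hand_eye' in d:
        H=np.array(d['hand_eye']); R=np.array(s['tcp_rot']); d['R']=R@H[:3,:3]; d['t']=R@H[:3,3]+np.array(s['position'])
    else: d['R']=np.array(d['rotation']); d['t']=np.array(d['xyz'])
    z=d['z_map']; K=np.array(d['mtx']); v,u=np.mgrid[:384,:512]
    P=np.stack([(u-K[0,2])/K[0,0]*z,(v-K[1,2])/K[1,1]*z,z],-1)
    d['P']=P@d['R'].T+d['t']; d['P'][z==0]=np.nan
    return d
def save(n,im): cv2.imwrite('pics/'+n,im[...,::-1])
E
python3 - <<'E'
from h import *
ims=[]
for n in ('scene','side'):
    d=cam(n); ims.append(d['img'])
    for q in ('kettle_grip','slim_pot_grip','stand_seat','mat_top'):
        for m in models.outline_of(n,q)[:4]:
            p=d['P'][m['mask']]; p=p[~np.isnan(p[:,0])]
            print(n,q,round(m['score'],2),np.round(m['pixel']),m['mask'].sum(),*( [np.round(np.median(p,0),3),np.round(np.percentile(p,2,axis=0),3),np.round(np.percentile(p,98,axis=0),3)] if len(p) else []))
    save(n+'.png',cv2.resize(d['img'],(800,600)))
s=r.read_state(); print(s['time_s'],s['position'],s['tcp_rot'])
E
```

```text
scene kettle_grip 0.95 [208. 220.] 1642 [0.437 0.001 0.116] [ 0.407 -0.249  0.003] [0.73  0.035 0.194]
scene kettle_grip 0.82 [197. 248.] 725 [ 0.564 -0.206  0.059] [ 0.548 -0.255  0.008] [ 0.63  -0.174  0.135]
scene kettle_grip 0.7 [272. 189.] 2034 [0.352 0.154 0.056] [0.322 0.062 0.001] [0.51  0.189 0.134]
scene slim_pot_grip 0.79 [206. 276.] 1068 [ 0.439 -0.202  0.073] [ 0.418 -0.36   0.002] [ 0.612 -0.182  0.144]
scene stand_seat 0.59 [243. 229.] 415 [0.417 0.005 0.06 ] [ 0.392 -0.065 -0.   ] [0.487 0.045 0.068]
scene mat_top 0.75 [206. 310.] 577 [ 0.475 -0.394  0.007] [ 0.42  -0.452  0.002] [ 0.541 -0.335  0.01 ]
side kettle_grip 0.9 [191. 227.] 819 [ 0.586 -0.192  0.059] [ 0.549 -0.26   0.006] [ 0.628 -0.175  0.134]
side kettle_grip 0.81 [281. 258.] 1845 [0.362 0.157 0.054] [ 0.322  0.064 -0.   ] [0.402 0.188 0.133]
side kettle_grip 0.78 [219. 246.] 1482 [0.445 0.008 0.114] [ 0.407 -0.258 -0.001] [0.549 0.034 0.193]
side slim_pot_grip 0.63 [196. 271.] 830 [ 0.442 -0.197  0.073] [ 0.417 -0.25   0.005] [ 0.477 -0.179  0.145]
side stand_seat 0.9 [246. 249.] 304 [0.423 0.022 0.06 ] [ 0.395 -0.04   0.005] [0.491 0.045 0.067]
side mat_top 0.72 [181. 288.] 230 [ 0.449 -0.406  0.006] [ 0.42  -0.447  0.001] [ 0.52  -0.354  0.01 ]
0.5 [ 0.26951924 -0.56384798  0.23869956] [[ 9.02229806e-01  4.31255581e-01 -2.62526335e-05]
 [ 4.31255582e-01 -9.02229803e-01  7.68775480e-05]
 [ 9.46796332e-06 -8.06828099e-05 -9.99999997e-01]]
```

View pics/scene.png

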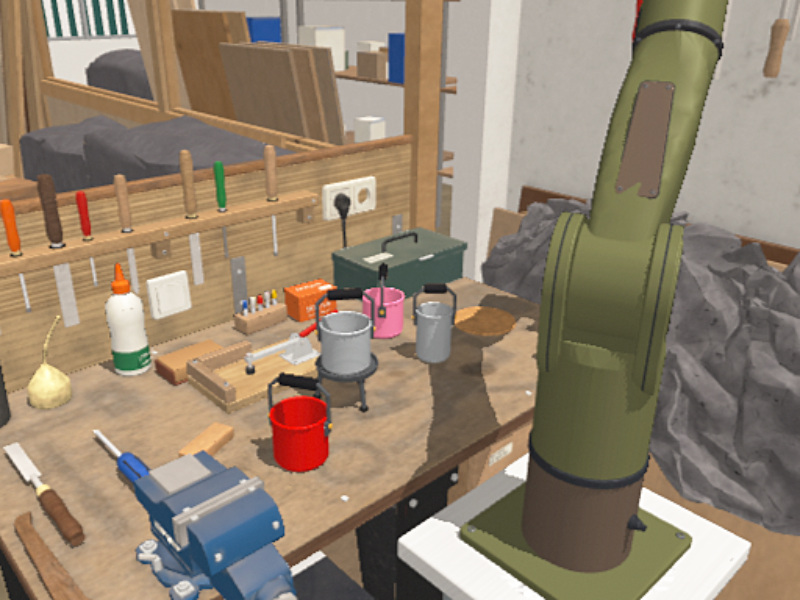

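View pics/side.png

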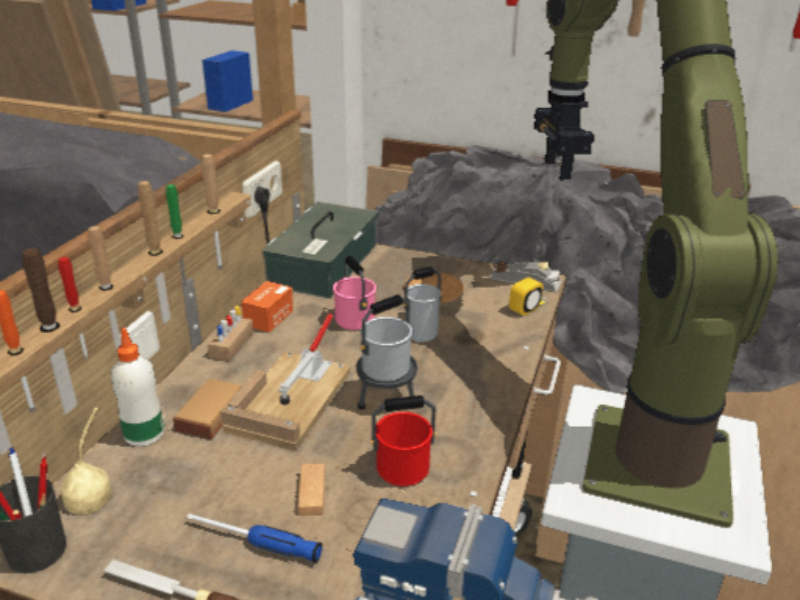

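The pot candidates, in 800x600 scene pixels:
- (345,340): steel pot on the stand
- (382,312): pink look-alike
- (300,432): red look-alike
- (434,330): slim steel pot on the bench

The steel pot on the stand is the target. The mat is at (485,320). Next I'll measure the sleeve, pot centre and mat, and make the close crop.

Run:
```python
from h import *
from scipy.optimize import least_squares
def circ(p):
    f=least_squares(lambda a:np.hypot(p[:,0]-a[0],p[:,1]-a[1])-a[2],[*p[:,:2].mean(0),.05],loss='soft_l1',f_scale=.002); return np.round(f.x,4)
crops=[]
for n in ('scene','side'):
    d=cam(n); P=d['P']; im=d['img'].astype(int)
    def sl(c,zl,zh,rad,t):
        m=(np.hypot(P[...,0]-c[0],P[...,1]-c[1])<rad)&(P[...,2]>zl)&(P[...,2]<zh)&(im.max(-1)<70)
        p=P[m]; mu=np.median(p,0); w,V=np.linalg.eigh(np.cov(p[:,:2].T)); a=V[:,1]; k=(p[:,:2]-mu[:2])@a
        print(n,t,len(p),'med',np.round(mu,3),'yaw',np.degrees(np.arctan2(a[1],a[0]))%180,'ext',np.round([k.min(),k.max()],3),'mid',np.round(mu[:2]+a*(np.percentile(k,2)+np.percentile(k,98))/2,4),'zmax',p[:,2].max())
    sl((.437,.0),.172,.21,.06,'kettle'); sl((.44,-.2),.124,.16,.05,'slim')
    # pot outer wall
    m=(np.hypot(P[...,0]-.437,P[...,1])<.07)&(P[...,2]>.08)&(P[...,2]<.128)
    print('wall',m.sum(),circ(P[m]))
    m=(np.hypot(P[...,0]-.44,P[...,1]+.2)<.06)&(P[...,2]>.015)&(P[...,2]<.085)
    print('slimwall',m.sum(),circ(P[m]))
    mt=models.outline_of(n,'mat_top')[0]['mask']; q=P[mt]; c=cv2.findContours(mt.astype('uint8'),0,1)[0]; e=np.vstack(c)[:,0]
    q=P[e[:,1],e[:,0]]; print('mat',circ(q[np.abs(q[:,2]-.006)<.006]))
    u0=(190,160) if n=='scene' else (210,150)
    crops.append(cv2.resize(d['img'][u0[1]:u0[1]+110,u0[0]:u0[0]+110],(400,400),interpolation=2))
save('crop.png',np.hstack(crops))
```

```text
scene kettle 144 med [ 0.441 -0.002  0.188] yaw 57.61711085827231 ext [-0.038  0.028] mid [ 0.4409 -0.0021] zmax 0.19505082208577207
scene slim 88 med [ 0.446 -0.211  0.137] yaw 50.37119629342802 ext [-0.034  0.02 ] mid [ 0.4432 -0.215 ] zmax 0.14468561515434153
wall 797 [ 0.4468 -0.0048  0.039 ]
slimwall 607 [ 0.4505 -0.2147  0.0312]
mat [ 0.4793 -0.3958  0.0614]
side kettle 140 med [ 0.443 -0.001  0.19 ] yaw 56.254543607509795 ext [-0.045  0.044] mid [ 0.4397 -0.007 ] zmax 0.19554151020986787
side slim 84 med [ 0.446 -0.211  0.139] yaw 47.616476436096185 ext [-0.033  0.022] mid [ 0.442  -0.2157] zmax 0.1449791241115912
wall 765 [ 0.4461 -0.0062  0.0391]
slimwall 489 [ 0.4486 -0.2163  0.0308]
mat [ 0.5161 -0.2158  0.0569]
```

View pics/crop.png

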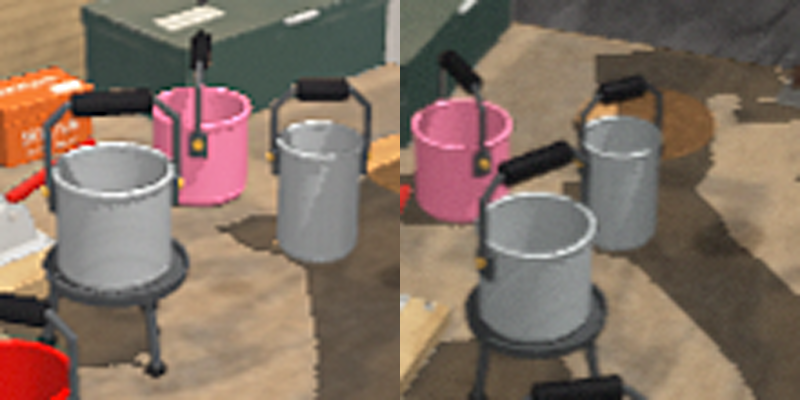

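The crop shows the wide steel pot on the three-legged stand at (110,215), with its sleeve at (110,100). The pink pot and the slim pot are clearly separate from it. Estimates: grip about (0.446, -0.005, 0.185), sleeve yaw about 57°. Now moving over it, raised.

```bash
python3 -m inch '[[[1,-1,-1,0,0,-2,1],[3,-3,-2,0,0,-5,1],[6,-6.2,-3,0,0,-9,1],[9,-9.4,-4,0,0,-13,1],[12,-12.6,-5,0,0,-17,1],[15,-15.8,-6,0,0,-21,1],[18,-19,-6,0,0,-25,1],[21,-22.2,-6,0,0,-28,1],[23,-24.5,-6,0,0,-30,1],[24,-25.5,-6,0,0,-31,1]]]'
python3 - <<'E'
from h import *
s=r.read_state(); R=np.array(s['tcp_rot']); 
print(R.round(3), 'delta cm to above grip', (100*R.T@(np.array([.446,-.005,.30])-s['position'])).round(2),s['time_s'])
E
```

```text
time_s: 1.53
position: [0.3771, -0.2243, 0.3]
tcp_rot: [[0.543, 0.84, 0.002], [0.84, -0.543, 0.001], [0.002, 0.001, -1.0]]
wrist_force: [-0.7, 0.2, 0.8]
grip_width: 0.0885
gripper_force: 0.0
[[ 0.543  0.84   0.002]
 [ 0.84  -0.543  0.001]
 [ 0.002  0.001 -1.   ]] delta cm to above grip [22.16 -6.11  0.03] 1.5333
```

```bash
python3 -m inch '[[[2,-0.5,0,0,0,0,1],[5,-1.3,0,0,0,0,1],[8,-2.2,0,0,0,0,1],[11,-3,0,0,0,0,1],[14,-3.9,0,0,0,0,1],[17,-4.7,0,0,0,0,1],[19.5,-5.4,0,0,0,0,1],[21,-5.8,0,0,0,0,1],[22.2,-6.1,0,0,0,0,1],[22.2,-6.1,0,0,0,0,1]]]'
cat > m.py <<'E'
from h import *
from scipy.optimize import least_squares
d=cam('wrist'); P=d['P']; im=d['img'].astype(int)
m=(np.hypot(P[...,0]-.446,P[...,1]+.005)<.06)&(P[...,2]>.175)&(P[...,2]<.21)&(im.max(-1)<70)
p=P[m]; rr=cv2.minAreaRect((p[:,:2]*1000).astype('float32')); print('sleeve',len(p),rr,'z',np.percentile(p[:,2],[50,95]))
m=(np.hypot(P[...,0]-.446,P[...,1]+.005)<.06)&(P[...,2]>.125)&(P[...,2]<.145)&(im.max(-1)>90)
q=P[m]; print('rim',len(q), least_squares(lambda a:np.hypot(q[:,0]-a[0],q[:,1]-a[1])-a[2],[.446,-.005,.04],loss='soft_l1',f_scale=.002).x if len(q)>9 else '')
s=r.read_state(); R=np.array(s['tcp_rot']); print(s['position'],s['time_s'])
save('wrist1.png',d['img'])
E
python3 m.py
```

```text
time_s: 2.37
position: [0.448, -0.0077, 0.2996]
tcp_rot: [[0.545, 0.838, 0.002], [0.838, -0.545, 0.002], [0.002, 0.001, -1.0]]
wrist_force: [-0.3, -0.1, -0.2]
grip_width: 0.0877
gripper_force: 0.0
sleeve 1073 ((448.13775634765625, -6.811408996582031), (85.9776840209961, 17.236923217773438), 56.54636001586914) z [0.19186795 0.19414285]
rim 656 [ 0.44778377 -0.00709993  0.03953107]
[ 0.44741757 -0.00981205  0.29934731] 2.4167
```

View pics/wrist1.png

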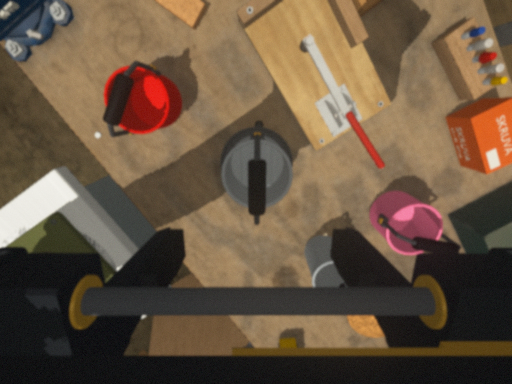

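The wrist picture shows the steel pot at (256,168) with its sleeve lying vertical in the image, square to the closing line. The arm is centred over it: sleeve and rim both give about (0.448, -0.007). Descending.

```bash
python3 -m inch '[[[0,0,1,0,0,0,1],[0,0,3,0,0,0,1],[0,0,5,0,0,0,1],[0,0,7,0,0,0,1],[0,0,9,0,0,0,1],[0,0,10.5,0,0,0,1],[0,0,12,0,0,0,1],[0,0,13,0,0,0,1],[0,0,13.3,0,0,0,1],[0,0,13.3,0,0,0,1]]]'
python3 - <<'E'
from h import *
P=[]
for i in range(3): get_image('scene'); P.append(r.read_state()['position'])
s=r.read_state(); R=np.array(s['tcp_rot']); print(np.array(P).round(4),(100*R.T@(np.array([.448,-.007,.166])-np.mean(P,0))).round(2))
E
```

```text
time_s: 3.25
position: [0.4468, -0.0124, 0.1655]
tcp_rot: [[0.552, 0.834, -0.002], [0.834, -0.552, -0.001], [-0.002, -0.001, -1.0]]
wrist_force: [-0.4, -0.6, 0.9]
grip_width: 0.0876
gripper_force: 0.0
[[ 0.4474 -0.0122  0.166 ]
 [ 0.4477 -0.012   0.1663]
 [ 0.4479 -0.0119  0.1665]] [ 0.44 -0.25  0.03]
```

```bash
python3 -m inch '[[[0.2,-0.1,0,0,0,0,1],[0.4,-0.2,0,0,0,0,1],[0.4,-0.2,0,0,0,0,1],[0.4,-0.2,0,0,0,0,0],[0.4,-0.2,0,0,0,0,0],[0.4,-0.2,0,0,0,0,0],[0.4,-0.2,0,0,0,0,0],[0.4,-0.2,0,0,0,0,0],[0.4,-0.2,0,0,0,0,0],[0.4,-0.2,0,0,0,0,0]]]'
python3 -m inch '[[[0,0,0,0,0,0,0],[0,0,0,0,0,0,0],[0,0,0,0,0,0,0],[0,0,0,0,0,0,0],[0,0,-0.3,0,0,0,0],[0,0,-0.6,0,0,0,0],[0,0,-1,0,0,0,0],[0,0,-1.5,0,0,0,0],[0,0,-2,0,0,0,0],[0,0,-2,0,0,0,0]]]'
```

```text
time_s: 4.23
position: [0.4481, -0.0071, 0.1657]
tcp_rot: [[0.551, 0.834, -0.0], [0.834, -0.551, -0.0], [-0.0, 0.0, -1.0]]
wrist_force: [0.5, 0.3, 0.2]
grip_width: 0.0436
gripper_force: 0.0
time_s: 5.07
position: [0.4487, -0.0071, 0.1868]
tcp_rot: [[0.551, 0.834, 0.002], [0.834, -0.551, 0.0], [0.001, 0.002, -1.0]]
wrist_force: [0.4, 0.4, -3.0]
grip_width: 0.0161
gripper_force: 29.8
```

```bash
python3 -m inch '[[[0,0,-0.7,0,0,0,0],[0,0,-2,0,0,0,0],[0,0,-3.5,0,0,0,0],[0,0,-5.2,0,0,0,0],[0,0,-7,0,0,0,0],[0,0,-8.7,0,0,0,0],[0,0,-10.2,0,0,0,0],[0,0,-11.3,0,0,0,0],[0,0,-12,0,0,0,0],[0,0,-12,0,0,0,0]]]'
python3 - <<'E'
from h import *
from scipy.optimize import least_squares
d=cam('scene'); P=d['P']; im=d['img'].astype(int)
s=r.read_state(); R=np.array(s['tcp_rot']); p=np.array(s['position']); print(p.round(4))
m=(np.hypot(P[...,0]-.48,P[...,1]+.396)<.08)&(np.abs(P[...,2]-.006)<.008)&(im[...,0]-im[...,2]>70)
m=cv2.morphologyEx(m.astype('uint8'),cv2.MORPH_OPEN,np.ones((3,3)))>0
q=P[m]; print('mat',len(q),np.percentile(q,[1,99],axis=0).round(3))
rr=cv2.minEnclosingCircle((q[:,:2]*1000).astype('float32')); print(rr)
m=(np.hypot(P[...,0]-p[0],P[...,1]-p[1])<.06)&(P[...,2]>.21)&(P[...,2]<.265)
w=P[m]; print('pot wall',least_squares(lambda a:np.hypot(w[:,0]-a[0],w[:,1]-a[1])-a[2],[*p[:2],.04],loss='soft_l1',f_scale=.002).x)
print('delta to mat',(100*R.T@(np.array([.4793,-.3958,p[2]])-p)).round(2))
save('lift.png',cv2.resize(d['img'],(800,600)))
E
```

```text
time_s: 5.9
position: [0.4487, -0.007, 0.3071]
tcp_rot: [[0.551, 0.834, 0.003], [0.834, -0.551, -0.0], [0.001, 0.002, -1.0]]
wrist_force: [1.0, -0.6, -3.7]
grip_width: 0.0164
gripper_force: 29.8
[ 0.4482 -0.0071  0.3061]
mat 598 [[ 0.418 -0.457  0.   ]
 [ 0.541 -0.334  0.01 ]]
((482.45648193359375, -400.3336486816406), 70.8025131225586)
pot wall [ 0.447984   -0.0047923   0.03916672]
delta to mat [-3.071e+01  2.403e+01  1.000e-02]
```

View pics/lift.png

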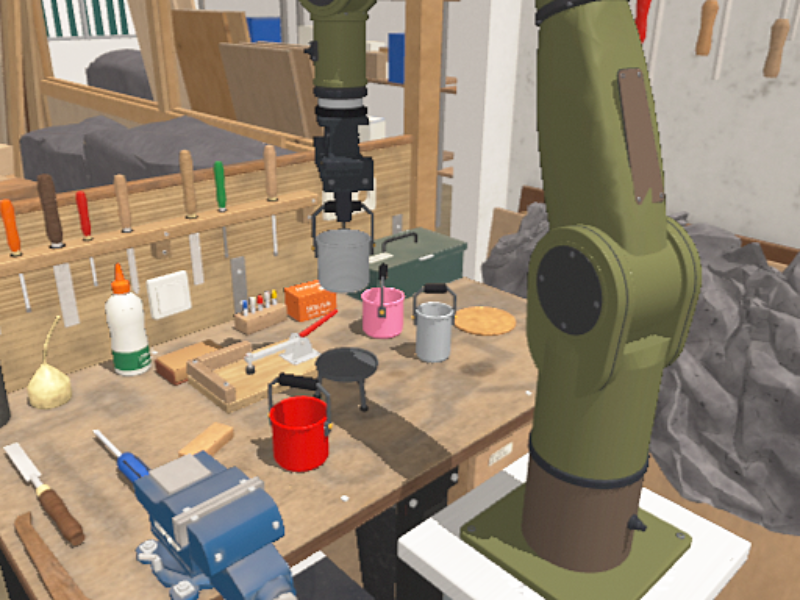

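The pot hangs upright at (343,260) and the whole mat is visible at (485,320), centre (0.4795, -0.3955). Its underside is about 20 cm up, which clears the slim pot. Carrying it over.

```bash
python3 -m inch '[[[-0.4,0.3,0,0,0,0,0],[-1.2,0.9,0,0,0,0,0],[-2.4,1.9,0,0,0,0,0],[-4,3.1,0,0,0,0,0],[-5.8,4.5,0,0,0,0,0],[-7.6,5.9,0,0,0,0,0],[-9.4,7.4,0,0,0,0,0],[-11.2,8.8,0,0,0,0,0],[-13,10.2,0,0,0,0,0],[-14.8,11.6,0,0,0,0,0]]]'
python3 -m inch '[[[-1.8,1.4,0,0,0,0,0],[-3.6,2.8,0,0,0,0,0],[-5.4,4.2,0,0,0,0,0],[-7.2,5.6,0,0,0,0,0],[-9,7,0,0,0,0,0],[-10.8,8.4,0,0,0,0,0],[-12.6,9.8,0,0,0,0,0],[-14.2,11.1,0,0,0,0,0],[-15.3,12,0,0,0,0,0],[-15.9,12.4,0,0,0,0,0]]]'
python3 -m inch '[[[0,0,0,0,0,0,0],[0,0,0,0,0,0,0],[0,0,0,0,0,0,0],[0,0,0,0,0,0,0],[0,0,0,0,0,0,0],[0,0,0,0,0,0,0],[0,0,0,0,0,0,0],[0,0,0,0,0,0,0],[0,0,0,0,0,0,0],[0,0,0,0,0,0,0]]]'
cat > k.py <<'E'
from h import *
from scipy.optimize import least_squares
s=r.read_state(); R=np.array(s['tcp_rot']); p=np.array(s['position'])
for n in ('scene','side'):
    d=cam(n); P=d['P']
    b=p[2]+.019-.125
    m=(np.hypot(P[...,0]-p[0],P[...,1]-p[1])<.06)&(P[...,2]>b+.01)&(P[...,2]<b+.065)
    for lo,hi in ((.01,.035),(.04,.065)):
        w=P[m&(P[...,2]>b+lo)&(P[...,2]<b+hi)]
        print(n,len(w),'wall',least_squares(lambda a:np.hypot(w[:,0]-a[0],w[:,1]-a[1])-.0395,p[:2],loss='soft_l1',f_scale=.002).x.round(4) if len(w)>9 else '')
    save(n+'k%d.png'%(s['time_s']*10),cv2.resize(d['img'],(800,600)))
print(p.round(4),'delta',(100*R.T@(np.array([.4795,-.3955,.131-.019])-p)).round(2))
E
python3 k.py; ls pics
```

```text
time_s: 6.78
position: [0.4623, -0.1968, 0.3047]
tcp_rot: [[0.552, 0.834, -0.002], [0.834, -0.552, 0.0], [-0.001, -0.002, -1.0]]
wrist_force: [0.6, -0.2, -3.0]
grip_width: 0.0169
gripper_force: 29.8
time_s: 7.62
position: [0.4773, -0.399, 0.304]
tcp_rot: [[0.555, 0.832, -0.003], [0.832, -0.555, -0.0], [-0.002, -0.002, -1.0]]
wrist_force: [-0.2, -0.7, -3.8]
grip_width: 0.0166
gripper_force: 29.8
time_s: 8.45
position: [0.4791, -0.3955, 0.3058]
tcp_rot: [[0.551, 0.834, 0.0], [0.834, -0.551, -0.0], [-0.0, 0.0, -1.0]]
wrist_force: [-0.5, 1.0, -2.4]
grip_width: 0.0162
gripper_force: 29.8
scene 218 wall [ 0.4792 -0.3937]
scene 275 wall [ 0.479  -0.3934]
side 188 wall [ 0.4772 -0.3949]
side 258 wall [ 0.4776 -0.395 ]
[ 0.4791 -0.3955  0.3058] delta [ 0.02  0.03 19.38]
crop.png
lift.png
scene.png
scenek84.png
side.png
sidek84.png
wrist1.png
```

```bash
python3 -m inch '[[[0,0,0.6,0,0,0,0],[0,0,2,0,0,0,0],[0,0,4,0,0,0,0],[0,0,6.2,0,0,0,0],[0,0,8.6,0,0,0,0],[0,0,11,0,0,0,0],[0,0,13.4,0,0,0,0],[0,0,15.5,0,0,0,0],[0,0,16.8,0,0,0,0],[0,0,17.5,0,0,0,0]]]'
python3 -m inch '[[[0,0,0.3,0,0,0,0],[0,0,0.6,0,0,0,0],[0,0,0.9,0,0,0,0],[0,0,1.1,0,0,0,0],[0,0,1.3,0,0,0,0],[0,0,1.5,0,0,0,0],[0,0,1.5,0,0,0,0],[0,0,1.5,0,0,0,0],[0,0,1.5,0,0,0,0],[0,0,1.5,0,0,0,0]]]'
```

```text
time_s: 9.38
position: [0.478, -0.3948, 0.1282]
tcp_rot: [[0.551, 0.834, -0.003], [0.834, -0.551, 0.002], [0.0, -0.004, -1.0]]
wrist_force: [-0.5, 0.4, -2.7]
grip_width: 0.0167
gripper_force: 29.8
time_s: 10.22
position: [0.4792, -0.3956, 0.1159]
tcp_rot: [[0.551, 0.834, 0.0], [0.834, -0.551, -0.0], [-0.0, 0.0, -1.0]]
wrist_force: [0.4, 0.5, -2.3]
grip_width: 0.0164
gripper_force: 29.8
```

Another 4 mm should bring it to contact, so I'll go slowly and watch the force.

```bash
python3 -m inch '[[[0,0,0.05,0,0,0,0],[0,0,0.1,0,0,0,0],[0,0,0.15,0,0,0,0],[0,0,0.2,0,0,0,0],[0,0,0.25,0,0,0,0],[0,0,0.3,0,0,0,0],[0,0,0.3,0,0,0,0],[0,0,0.3,0,0,0,0],[0,0,0.3,0,0,0,0],[0,0,0.3,0,0,0,0]]]'; python3 k.py
```

```text
time_s: 11.05
position: [0.4792, -0.3956, 0.1128]
tcp_rot: [[0.551, 0.834, 0.0], [0.834, -0.551, -0.0], [-0.0, 0.0, -1.0]]
wrist_force: [0.2, -0.1, -3.0]
grip_width: 0.0168
gripper_force: 29.8
scene 186 wall [ 0.4793 -0.3937]
scene 300 wall [ 0.4793 -0.3932]
side 96 wall [ 0.4771 -0.3954]
side 199 wall [ 0.4776 -0.3945]
[ 0.4792 -0.3956  0.1128] delta [0.02 0.03 0.08]
```

```bash
python3 -m inch '[[[0,0,0.03,0,0,0,0],[0,0,0.06,0,0,0,0],[0,0,0.09,0,0,0,0],[0,0,0.12,0,0,0,0],[0,0,0.15,0,0,0,0],[0,0,0.15,0,0,0,0],[0,0,0.15,0,0,0,0],[0,0,0.15,0,0,0,0],[0,0,0.15,0,0,0,0],[0,0,0.15,0,0,0,0]]]'
```

```text
time_s: 11.98
position: [0.4793, -0.3956, 0.1118]
tcp_rot: [[0.551, 0.834, 0.0], [0.834, -0.551, -0.0], [-0.0, 0.001, -1.0]]
wrist_force: [-2.2, 1.0, 5.9]
grip_width: 0.0161
gripper_force: 29.0
```

Contact: the vertical force changed sign, from about -3 N to +5.9 N. Opening, holding still, then rising.

```bash
python3 -m inch '[[[0,0,0,0,0,0,1],[0,0,0,0,0,0,1],[0,0,0,0,0,0,1],[0,0,0,0,0,0,1],[0,0,0,0,0,0,1],[0,0,0,0,0,0,1],[0,0,0,0,0,0,1],[0,0,0,0,0,0,1],[0,0,0,0,0,0,1],[0,0,0,0,0,0,1]]]'
python3 -m inch '[[[0,0,-0.5,0,0,0,1],[0,0,-1.5,0,0,0,1],[0,0,-3,0,0,0,1],[0,0,-5,0,0,0,1],[0,0,-7,0,0,0,1],[0,0,-9,0,0,0,1],[0,0,-11,0,0,0,1],[0,0,-12.5,0,0,0,1],[0,0,-13.5,0,0,0,1],[0,0,-13.5,0,0,0,1]]]'
python3 - <<'E'
from h import *
from scipy.optimize import least_squares
for n in ('scene','side'):
    d=cam(n);P=d['P']
    for lo,hi in ((.015,.04),(.045,.075)):
        w=P[(np.hypot(P[...,0]-.479,P[...,1]+.395)<.06)&(P[...,2]>lo)&(P[...,2]<hi)]
        print(n,len(w),least_squares(lambda a:np.hypot(w[:,0]-a[0],w[:,1]-a[1])-.0395,[.479,-.395],loss='soft_l1',f_scale=.002).x.round(4))
    w=P[(np.hypot(P[...,0]-.45,P[...,1]+.215)<.06)&(P[...,2]>.015)&(P[...,2]<.085)]
    print('slim',least_squares(lambda a:np.hypot(w[:,0]-a[0],w[:,1]-a[1])-a[2],[.45,-.215,.031],loss='soft_l1',f_scale=.002).x.round(4))
    save('fin_'+n+'.png',cv2.resize(d['img'],(800,600)))
E
```

```text
time_s: 12.82
position: [0.4791, -0.3955, 0.1112]
tcp_rot: [[0.551, 0.834, 0.0], [0.834, -0.551, -0.0], [-0.0, 0.0, -1.0]]
wrist_force: [1.0, -0.5, -0.1]
grip_width: 0.0811
gripper_force: 0.0
time_s: 13.65
position: [0.4804, -0.3962, 0.2493]
tcp_rot: [[0.551, 0.834, 0.004], [0.834, -0.551, -0.003], [-0.0, 0.005, -1.0]]
wrist_force: [0.5, -0.2, 1.1]
grip_width: 0.0881
gripper_force: 0.0
scene 184 [ 0.4789 -0.3935]
scene 360 [ 0.4791 -0.3933]
slim [ 0.4506 -0.2146  0.0313]
side 92 [ 0.4768 -0.3954]
side 247 [ 0.4773 -0.3943]
slim [ 0.4493 -0.2164  0.0313]
```

View pics/fin_scene.png

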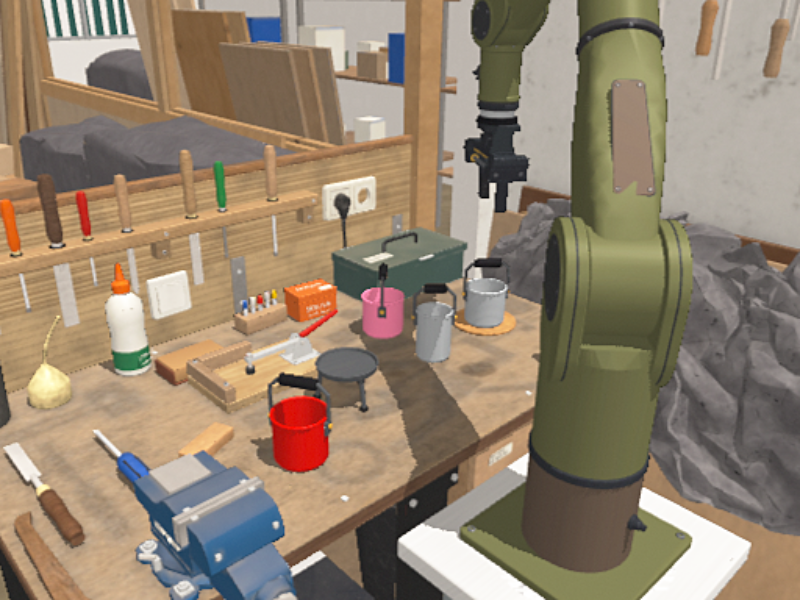

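The picture shows the pot upright in the middle of the mat at (485,300), the slim pot unmoved at (434,330), and the gripper clear above. Handing in.

```bash
python3 -c "
from workcell import r
print(r.finish_job())"
```

```text
the job is handed in; nothing more can be done
None
```

The wide steel pot stands upright on the cork mat, within about 3 mm of its centre by the cameras, and is released; the slim pot was not moved, and the job was handed in at about 14 s of the 42 s allowed.

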